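# Find the softest sprung stand for the brass bell and mark it

## Task

Three look-alike sprung stands wait on the marble-topped cabinet, and the softest is wanted for the brass bell. Starting with the stand on the robot's left and working to the right, press each blue pad down to feel how hard its spring is, then push the orange tag of the softest stand fully down and draw the hand clear. Leave the other two tags up, and do not pick up or shift any of the things standing around.

Things in the scene. Friction and masses are not known exactly. Their poses are not given: they have to be found in the camera images.
- stand_left: The sprung stand on the robot's left (+y), one of three look-alikes, fixed. Black round base, 100 mm across, 24 high, with a 40 mm wide tongue to 105 mm on its -x side. A coil carries the blue pad; on the tongue a brass holder (22 x 36 mm, top 48 high) with the orange tag. Origin: under the pad's centre, on the work surface. Its -x axis points from pad to tag, towards the robot within 0.2 rad.
- padtop_left (a point): Centre of the top face of the left stand's blue round pad as it stands when up (this point does not move with it): 72 mm across, 76 mm above the work surface. The pad moves straight down, at most 16 mm.
- tagtop_left (a point): Centre of the top face of the left stand's orange tag when fully up (this point does not move with it): 20 mm (stand's x) by 32 mm (stand's y), 88 mm from the pad's centre along the stand's -x, 70 mm above the work surface. The tag's top is 56 mm high when fully down.
- stand_middle: The sprung stand in the middle, one of three look-alikes, fixed. Black round base, 100 mm across, 24 high, with a 40 mm wide tongue to 105 mm on its -x side. A coil carries the blue pad; on the tongue a brass holder (22 x 36 mm, top 48 high) with the orange tag. Origin: under the pad's centre, on the work surface. Its -x axis points from pad to tag, towards the robot within 0.2 rad.
- padtop_middle (a point): Centre of the top face of the middle stand's blue round pad as it stands when up (this point does not move with it): 72 mm across, 76 mm above the work surface. The pad moves straight down, at most 16 mm.
- tagtop_middle (a point): Centre of the top face of the middle stand's orange tag when fully up (this point does not move with it): 20 mm (stand's x) by 32 mm (stand's y), 88 mm from the pad's centre along the stand's -x, 70 mm above the work surface. The tag's top is 56 mm high when fully down.
- stand_right: The sprung stand on the robot's right (-y), one of three look-alikes, fixed. Black round base, 100 mm across, 24 high, with a 40 mm wide tongue to 105 mm on its -x side. A coil carries the blue pad; on the tongue a brass holder (22 x 36 mm, top 48 high) with the orange tag. Origin: under the pad's centre, on the work surface. Its -x axis points from pad to tag, towards the robot within 0.2 rad.
- padtop_right (a point): Centre of the top face of the right stand's blue round pad as it stands when up (this point does not move with it): 72 mm across, 76 mm above the work surface. The pad moves straight down, at most 16 mm.
- tagtop_right (a point): Centre of the top face of the right stand's orange tag when fully up (this point does not move with it): 20 mm (stand's x) by 32 mm (stand's y), 88 mm from the pad's centre along the stand's -x, 70 mm above the work surface. The tag's top is 56 mm high when fully down.
- pad_1 (a joint): Depth in m of one of the three pads, on the same stand as tag_1 (which stand that is changes each time): 0 up (springs back), 0.016 on its stop; pressed from 0.003. Force grows evenly from 0.5 N; the springs differ: at 10 mm depth the softest pad takes about 3 N, the next about 6 N, the hardest about 11.5 N.
- tag_1 (a joint): Depth in m of the tag on the same stand as pad_1: 0 to 0.003 at the start (up), 0.014 fully down on its stop. Slides against about 2.5 N of friction and stays where it is left.
- pad_2 (a joint): Depth in m of one of the three pads, on the same stand as tag_2 (which stand that is changes each time): 0 up (springs back), 0.016 on its stop; pressed from 0.003. Force grows evenly from 0.5 N; the springs differ: at 10 mm depth the softest pad takes about 3 N, the next about 6 N, the hardest about 11.5 N.
- tag_2 (a joint): Depth in m of the tag on the same stand as pad_2: 0 to 0.003 at the start (up), 0.014 fully down on its stop. Slides against about 2.5 N of friction and stays where it is left.
- pad_3 (a joint): Depth in m of one of the three pads, on the same stand as tag_3 (which stand that is changes each time): 0 up (springs back), 0.016 on its stop; pressed from 0.003. Force grows evenly from 0.5 N; the springs differ: at 10 mm depth the softest pad takes about 3 N, the next about 6 N, the hardest about 11.5 N.
- tag_3 (a joint): Depth in m of the tag on the same stand as pad_3: 0 to 0.003 at the start (up), 0.014 fully down on its stop. Slides against about 2.5 N of friction and stays where it is left.
- bell: Loose brass hand bell, 68 mm across, 130 mm high, behind the stands. Origin: centre of its underside. A bystander: not to be moved.
- cup: Loose small copper cup, 42 mm across, 40 mm high, between two stands. Origin: centre of its underside. A bystander: not to be moved.
- jar: Loose small red jar with a brass cap, 40 mm across, 50 mm high, between two stands. Origin: centre of its underside. A bystander: not to be moved.
- remote: Loose grey remote control, 150 x 44 x 16 mm, lying to the right. Origin: centre of its underside. A bystander: not to be moved.
- matchbox: Loose cardboard matchbox, 56 x 36 x 16 mm, lying to the left. Origin: centre of its underside. A bystander: not to be moved.
- bowl: Loose brass bowl, 90 mm across, 35 mm high, to the right. Origin: centre of its underside. A bystander: not to be moved.
- vase: Loose closed white vase, 72 mm across, 110 mm high, to the left. Origin: centre of its underside. A bystander: not to be moved.
Mind the look-alikes: they are no part of the job. Leave any green or turquoise look-alike of the stand_right alone.

How it is judged:
By the outcome, as a careful person would: the job done as asked, in the order asked, and still so for the second after the job is handed in, with the robot touching nothing.
It also fails if it takes over 56 s, if anything falls off the work surface, if the arm or the gripper's body presses on something with over 40 N, if the wrist force passes 120 N, or if a joint passes its speed limit or range.

## Robot

A 6-joint arm with a two-finger parallel gripper is mounted at the origin on the work surface. World frame = base frame: x ahead of the robot, y to its left, z up, the work surface at z = 0. Lengths are in m, angles in rad, forces in N, time in s.
With the tool pointing down it reaches from about 0.425 to 0.95 m from the base axis. Payload 3.5 kg.
Tool frame: the origin (TCP) lies between the finger pads; the fingertips stand 19 mm ahead of it and the grasp point (between the pads) is the TCP (ctrl.nose_length is the distance from the TCP to the fingertips, in m); z points along the fingers, y is the line along which they close (so a half turn about z gives the same grasp; the last joint's range is limited). The gripper opens to 85 mm and grips with 20 to 120 N. Pads are 22 mm wide; open, the fingers measure 114 mm over their backs; the gripper's body (76 mm by 85 mm) begins 54 mm behind the grasp point. The pads swing forward as they close: fully open they stand 13 mm farther back than shut.
Start: joints at [1.137, 0.286, 1.577, -0, 1.279, -0.15], TCP at [0.189, 0.648, 0.25] pointing down, gripper open.
Joint ranges: [-2.77, 2.77], [-0.9, 2.22], [0.21, 2.48], [-1.53, 4.67], [0.24, 2.81], [-2.84, 2.84]. Speed limits (rad/s): [2.79, 2.79, 3.14, 3.14, 3.14, 3.14].

## Interface

Orientations are given as a unit quaternion [x, y, z, w].
In Python, from plant import ctrl gives the robot as it stands.
- The arm moves only by the tool apply_moves, never from a script. Its argument "series" is a list of rows, each a list of 6 numbers: the shift along the world's x, y, z scaled (see below), then the turn, a rotation vector about the world's x, y, z scaled (see below). A call has 1 to 20 rows; each row is the pose to reach, as a shift and turn from the pose commanded when the call began; what a row does not reach only later rows make up. The controller multiplies each number of a shift by 0.8 m and each number of a turn by 45 degrees. A row lasts 1/8 s, in which the tool goes at most 62.5 mm and 10.7 degrees, less where a joint would pass 70% of its speed; a pose out of reach is approached as far as the arm can. A call with a number of a shift or a turn outside -1 to 1 is refused whole. A call with a gripper value outside its range is refused whole. "jaw" is the opening, from 0 (shut) to 1 (fully open), set as the call begins (left out, the last holds). The fingers move at their own pace and stop on an object; "squeeze" is the grip in N (left out, the last holds). Time passes only in rows, so rows that repeat a pose let the fingers close. It gives the time, the measured TCP pose, the force, the opening and the grip force at its end, in the units of the state.
- ctrl.get_state(): the state, without advancing time (a new reading comes with each control period).
- ctrl.read_camera(name): name is "scene" or "top" or "wrist"; returns the picture (480x640x3 uint8, red, green, blue); there is no depth.
- ctrl.get_calibration(name): a dict with "fx", "fy", "cx", "cy" (pixels), "xyz" and "orientation" of the camera in the world; the wrist camera has in their place "hand_eye" (4x4, takes a point from camera to tool coordinates, whose origin is the TCP and whose axes are the flange's). Camera axes: x right, y up, looking along -z (the intrinsics and any distortion apply to the point x, -y, -z); pixel columns grow to the right and rows downward; lengths in m; the calibration is good to about 2 mm. A picture is of the moment at which its call begins: read the wrist's pose just before it. get_calibration takes no time and is no camera call.
- ctrl.sign_off(): hands the job in; it is judged then, once.
Trained networks look in the newest picture that a camera, given by its name, has taken for a name from the list of things; names that differ only in an ending like _2 or _b are one class to them, and where a whole thing is asked for, a point or a joint stands for the part that bears it (a point fixed in the world has none). Each returns a list of dicts, best first, with "p" (0 to 1); they miss things now and then, are a little off and sometimes report something else, mostly with a low value. They report only what shows in the picture. A call takes as long as a camera call. They do not tell look-alikes from the thing itself.
- ctrl.boxes_of(thing, camera): "xy" ([column, row] as shares, 0 to 1, of the picture: columns of its width, rows of its height, amid what is visible of it).
- ctrl.silhouettes(thing, camera): "pixels" (480x640 bool, what is visible of it) and "xy" ([column, row] as shares, 0 to 1, of the picture: columns of its width, rows of its height, amid what is visible of it).
The state is a dict: "time": time; "qpos": joint angles; "dq": joint speeds; "joint_efforts": joint torques, N m; "eef_pos": TCP position; "tcp_rot": TCP orientation; "contact_force": force on the tool from outside, world axes, zero at the start; "wrist_torque": the same for the moment, N m; "opening": opening from 0.0 (shut) to 1.0 (fully open); "finger_force": force on a finger pad.
Only numpy, scipy, OpenCV 4.12 (cv2) and the standard library are available. Lean on these libraries where they do the work, as an engineer would, in place of code of your own. Each camera call takes 0.05 s, during which the arm holds its last target. There are 200 camera calls.

## Working session

There is one attempt and no reset: what is moved stays moved. The work goes in short steps, Python scripts to look and compute and a tool call to move; the robot and the scene stay as the last step left them, time stands still between calls to the robot, and variables do not carry over. Pictures are saved under pics/ and viewed, at most 10 in all, crops included, and the job is handed in when it is done.

Besides the shell and the picture viewer there is one more tool, called after "Request:" as name(argument=value, ...) on one line, values as JSON. apply_moves: Moves the arm, as the interface text tells. Shifts and turns lie within -1 to 1; 1 stands for 0.8 m of shift or 45 degrees of turn. Its arguments: {"type":"object","properties":{"series":{"type":"array"},"jaw":{"type":"number"},"squeeze":{"type":"number"}},"required":["series"]}

```bash
mkdir -p pics
cat > h.py <<'E'
import numpy as np, cv2
from scipy.spatial.transform import Rotation as R
from plant import ctrl
def shot(name,fn=None):
    im=ctrl.read_camera(name)
    if fn: cv2.imwrite('pics/'+fn,cv2.cvtColor(im,cv2.COLOR_RGB2BGR))
    return im
def to_plane(name,uv,z):
    c=ctrl.get_calibration(name); u,v=uv
    d=np.array([(u-c['cx'])/c['fx'],-(v-c['cy'])/c['fy'],-1])
    if 'xyz' in c: o=np.array(c['xyz']); M=R.from_quat(c['orientation'])
    else:
        s=ctrl.get_state(); T=R.from_quat(s['tcp_rot']); H=np.array(c['hand_eye'])
        o=T.apply(H[:3,3])+s['eef_pos']; M=T*R.from_matrix(H[:3,:3])
    d=M.apply(d); return o+d*(z-o[2])/d[2]
E
python3 - <<'E'
from h import *
shot('top','top1.png');shot('scene','scene1.png')
for c in('top','scene'):print({k:np.round(v,3) if not isinstance(v,(str,dict)) else v for k,v in ctrl.get_calibration(c).items()})
for n,z in(('padtop_left',.076),('stand_left',.03),('tag_1',.07),('pad_1',.076),('cup',.02),('jar',.025),('bell',.06)):
    for d in ctrl.silhouettes(n,'top'):
        uv=np.array(d['xy'])*[640,480]; print(n,round(d['p'],2),uv.round(),to_plane('top',uv,z).round(3),d['pixels'].sum())
print(ctrl.get_state())
E
```

```text
{'fx': np.float64(493.036), 'fy': np.float64(493.036), 'cx': np.float64(318.187), 'cy': np.float64(237.991), 'xyz': array([ 0.357, -0.014,  1.31 ]), 'orientation': array([-0.044,  0.039,  0.706, -0.705])}
{'fx': np.float64(469.147), 'fy': np.float64(469.147), 'cx': np.float64(320.224), 'cy': np.float64(236.063), 'xyz': array([ 1.176, -0.633,  0.637]), 'orientation': array([0.452, 0.186, 0.337, 0.805])}
padtop_left 0.7 [221. 214.] [0.565 0.24  0.076] 790
padtop_left 0.34 [405. 237.] [ 0.504 -0.224  0.076] 734
padtop_left 0.25 [418. 222.] [ 0.543 -0.259  0.076] 627
stand_left 0.82 [221. 216.] [0.568 0.251 0.03 ] 650
tag_1 0.49 [414. 255.] [ 0.461 -0.247  0.07 ] 100
tag_1 0.46 [207. 231.] [0.523 0.276 0.07 ] 82
pad_1 0.79 [417. 223.] [ 0.542 -0.255  0.076] 614
pad_1 0.7 [211. 198.] [0.607 0.266 0.076] 588
pad_1 0.64 [324. 209.] [ 0.577 -0.021  0.076] 611
pad_1 0.26 [220. 213.] [0.568 0.243 0.076] 781
pad_1 0.15 [328. 224.] [ 0.539 -0.03   0.076] 622
cup 0.74 [149. 219.] [0.561 0.444 0.02 ] 755
cup 0.49 [264. 215.] [0.57  0.139 0.02 ] 205
cup 0.4 [222. 213.] [0.576 0.249 0.02 ] 713
jar 0
[... 180 characters left out ...]
975
{'time': 0.45, 'qpos': array([ 1.13699875e+00,  2.86380099e-01,  1.57680069e+00,  1.77966366e-06,
        1.27858867e+00, -1.50000830e-01]), 'dq': array([-0.00065944, -0.00223558, -0.00219266, -0.00106606,  0.00346458,
       -0.00014376]), 'joint_efforts': array([-5.69448787e-05, -4.05360138e+01, -2.92455053e+01, -2.65337139e-04,
        1.64939440e-03,  9.88314667e-06]), 'eef_pos': array([0.18895147, 0.64796027, 0.25021681]), 'tcp_rot': array([ 1.41422915e-01,  9.89949267e-01, -8.44155608e-05, -2.62551067e-05]), 'contact_force': array([0.43919745, 0.01931308, 0.3406682 ]), 'wrist_torque': array([ 0.00182289, -0.03480458,  0.03958581]), 'finger_force': 0.0, 'opening': 1.000675543820164}
```

Run:
```python
import cv2
im=cv2.imread('pics/top1.png'); cv2.imwrite('pics/top1c.png',cv2.resize(im[110:310,120:520],(800,400),interpolation=cv2.INTER_CUBIC))
```

```text
(no output)
```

View pics/top1c.png

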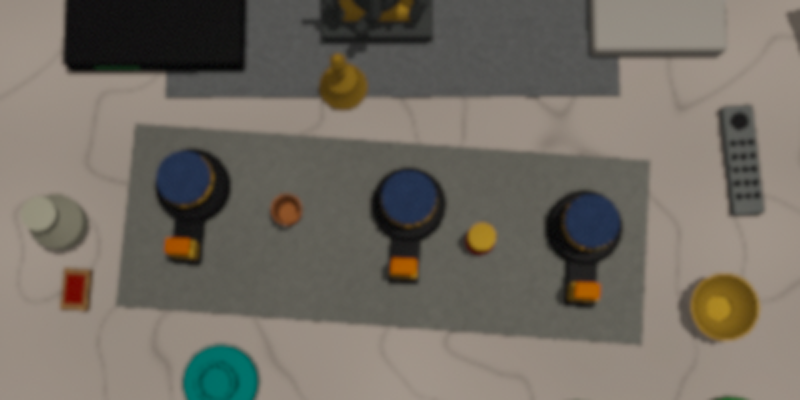

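View pics/scene1.png

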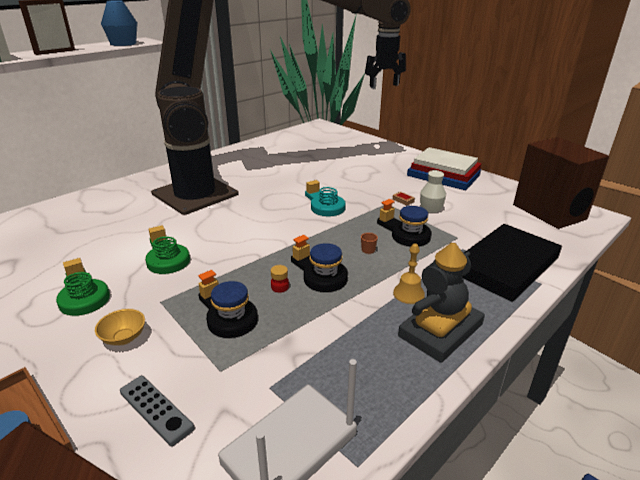

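The three candidates are the black-based stands with blue pads and orange tags, at about (212,200), (324,209) and (415,220) in the top picture. The turquoise look-alike at (230,300) and the two green ones by the bowl have no blue pad, so they are not meant. The cup is at (263,215) and the jar at (360,229). I'll measure the pads and tags by colour.

```bash
python3 - <<'E'
from h import *
im=cv2.imread('pics/top1.png'); hsv=cv2.cvtColor(im,cv2.COLOR_BGR2HSV)
def comps(lo,hi,z,amin):
    m=cv2.inRange(hsv,lo,hi); m[:170]=0; m[270:]=0
    n,_,st,ce=cv2.connectedComponentsWithStats(m)
    return [(ce[i].round(1),st[i][4],to_plane('top',ce[i],z).round(4)) for i in range(1,n) if st[i][4]>amin]
P=sorted(comps((100,80,30),(130,255,255),.076,200),key=lambda t:t[0][0])
T=sorted(comps((8,180,170),(19,255,255),.068,20),key=lambda t:t[0][0])
for t in P+T:print(*t)
s=ctrl.get_state()
print(R.from_quat(s['tcp_rot']).as_matrix().round(3))
E
python3 - <<'E'
import cv2
im=cv2.imread('pics/top1.png'); cv2.imwrite('pics/top1d.png',cv2.resize(im[175:275,190:440],(800,320),interpolation=cv2.INTER_NEAREST))
E
```

```text
[ 87.7 244.9] 283 [0.4867 0.5761 0.076 ]
[210.8 198.2] 520 [0.6057 0.2676 0.076 ]
[323.8 207.4] 560 [ 0.5815 -0.0203  0.076 ]
[415.9 219.8] 547 [ 0.5491 -0.2531  0.076 ]
[563.6 221.8] 490 [ 0.5435 -0.6252  0.076 ]
[322.2 242.7] 29 [ 0.4921 -0.0162  0.068 ]
[414.  254.6] 36 [ 0.4616 -0.2477  0.068 ]
[[-0.96  0.28 -0.  ]
 [ 0.28  0.96 -0.  ]
 [ 0.   -0.   -1.  ]]
```

View pics/top1d.png

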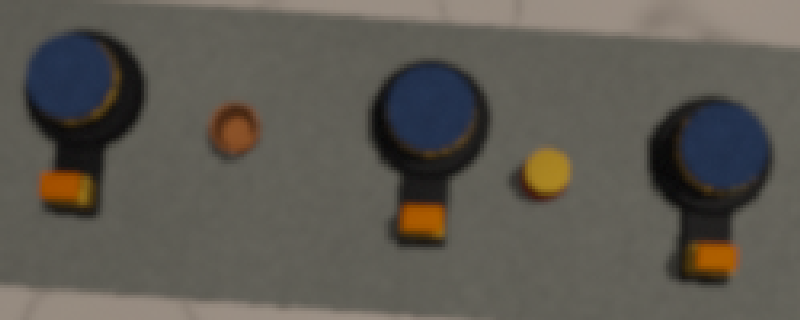

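The crop confirms it: all three have black bases, blue pads and orange tags. Moving over the left pad with the fingers shut.

Request:
apply_moves(series=[[0.06, -0.055, 0, 0, 0, 0], [0.13, -0.12, 0, 0, 0, 0.1], [0.2, -0.18, 0, 0, 0, 0.2], [0.26, -0.24, 0, 0, 0, 0.3], [0.33, -0.3, 0, 0, 0, 0.36], [0.39, -0.36, 0, 0, 0, 0.36], [0.46, -0.42, 0, 0, 0, 0.36], [0.52, -0.475, 0, 0, 0, 0.36], [0.52, -0.475, -0.06, 0, 0, 0.36], [0.52, -0.475, -0.11, 0, 0, 0.36], [0.52, -0.475, -0.11, 0, 0, 0.36], [0.52, -0.475, -0.11, 0, 0, 0.36], [0.52, -0.475, -0.11, 0, 0, 0.36]], jaw=0, squeeze=20)

```text
time: 2.08
eef_pos: [0.6059, 0.2695, 0.1658]
tcp_rot: [-0.0, 1.0, 0.001, 0.003]
contact_force: [0.1, -0.1, 0.3]
opening: -0.005
finger_force: 0.0
```

Run:
```python
from h import *
s=ctrl.get_state(); print(s['time'],s['eef_pos'],R.from_quat(s['tcp_rot']).as_matrix().round(3)[:,1],s['contact_force'],s['opening'],ctrl.nose_length if not callable(ctrl.nose_length) else ctrl.nose_length())
im=shot('wrist','w1.png')
```

```text
2.075 [0.60585993 0.26945931 0.16579479] [-0.001  1.     0.001] [ 0.11257757 -0.10209922  0.27550787] -0.004609206603452318 0.019
```

View pics/w1.png

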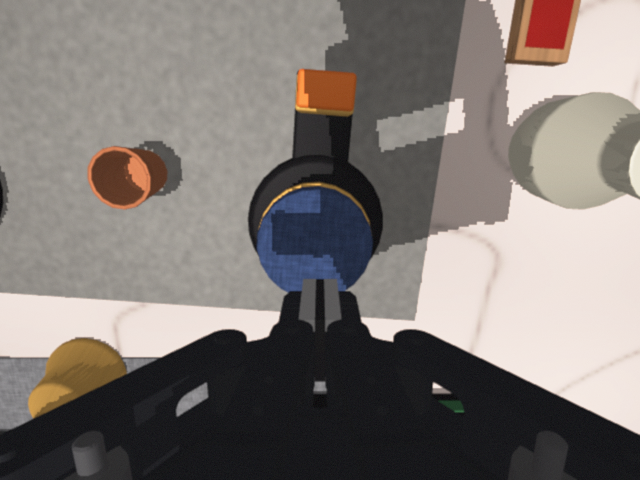

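The wrist view shows the blue pad centred near (315,240), the orange tag top near (326,86), and the cup well away at (127,177). Converting these to world positions.

Run:
```python
from h import *
print(to_plane('wrist',(315,240),.076).round(4),to_plane('wrist',(326,87),.068).round(4))
```

```text
[0.6005 0.2656 0.076 ] [0.5155 0.2717 0.068 ]
```

Request:
apply_moves(series=[[-0.005, -0.002, -0.04, 0, 0, 0], [-0.005, -0.002, -0.07, 0, 0, 0], [-0.005, -0.002, -0.08, 0, 0, 0], [-0.005, -0.002, -0.088, 0, 0, 0], [-0.005, -0.002, -0.096, 0, 0, 0], [-0.005, -0.002, -0.096, 0, 0, 0], [-0.005, -0.002, -0.096, 0, 0, 0], [-0.005, -0.002, -0.096, 0, 0, 0], [-0.005, -0.002, -0.096, 0, 0, 0]])

```text
time: 3.25
eef_pos: [0.6016, 0.2666, 0.0862]
tcp_rot: [0.001, 1.0, 0.0, 0.001]
contact_force: [0.6, 1.1, 2.7]
opening: 0.002
finger_force: 1.4
```

Request:
apply_moves(series=[[0, 0, -0.003, 0, 0, 0], [0, 0, -0.005, 0, 0, 0], [0, 0, -0.005, 0, 0, 0], [0, 0, -0.005, 0, 0, 0], [0, 0, -0.005, 0, 0, 0]])

```text
time: 3.88
eef_pos: [0.6014, 0.2664, 0.0818]
tcp_rot: [0.001, 1.0, 0.0, 0.001]
contact_force: [1.6, 2.1, 4.6]
opening: -0.001
finger_force: 1.9
```

Run:
```python
from h import *
for i in range(4):
    ctrl.read_camera('wrist'); s=ctrl.get_state(); print(s['eef_pos'].round(4),s['contact_force'].round(2))
```

```text
[0.6013 0.2664 0.0818] [1.53 2.08 3.66]
[0.6013 0.2664 0.0818] [1.65 1.25 3.76]
[0.6013 0.2664 0.0817] [2.33 2.16 3.52]
[0.6013 0.2663 0.0817] [2.65 2.34 4.59]
```

Left is about 4 N at 13 mm, which fits the softest spring. The middle one is next.

Request:
apply_moves(series=[[0, 0, 0.05, 0, 0, 0], [0, 0, 0.08, 0, 0, 0], [-0.005, -0.07, 0.08, 0, 0, 0], [-0.01, -0.14, 0.08, 0, 0, 0], [-0.02, -0.21, 0.08, 0, 0, 0], [-0.025, -0.28, 0.08, 0, 0, 0], [-0.03, -0.34, 0.08, 0, 0, 0], [-0.03, -0.359, 0.08, 0, 0, 0], [-0.03, -0.359, 0.08, 0, 0, 0], [-0.03, -0.359, 0.05, 0, 0, 0], [-0.03, -0.359, 0.03, 0, 0, 0], [-0.03, -0.359, 0.02, 0, 0, 0], [-0.03, -0.359, 0.012, 0, 0, 0], [-0.03, -0.359, 0.005, 0, 0, 0], [-0.03, -0.359, 0.005, 0, 0, 0], [-0.03, -0.359, 0.005, 0, 0, 0], [-0.03, -0.359, 0.005, 0, 0, 0], [-0.03, -0.359, 0.005, 0, 0, 0]])

```text
time: 6.32
eef_pos: [0.5768, -0.02, 0.0874]
tcp_rot: [0.0, 1.0, 0.001, -0.001]
contact_force: [-6.4, 2.2, 8.9]
opening: -0.004
finger_force: 4.5
```

Run:
```python
from h import *
for i in range(4):
    ctrl.read_camera('wrist'); s=ctrl.get_state(); print(s['eef_pos'].round(4),s['contact_force'].round(2))
shot('wrist','w2.png')
```

```text
[ 0.5768 -0.0199  0.0874] [-5.65  2.7   8.67]
[ 0.5768 -0.02    0.0874] [-5.67  2.84  9.06]
[ 0.5768 -0.0199  0.0874] [-5.    3.25  8.95]
[ 0.5768 -0.0199  0.0874] [-5.95  2.34  9.01]
```

View pics/w2.png

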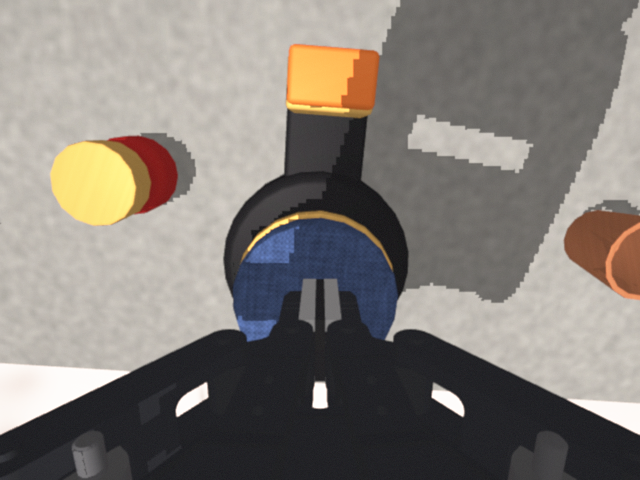

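The fingers are centred on the middle pad, with the jar (100,180) and cup (610,250) clear. It takes about 9 N at 7.6 mm, so it is the hardest. Now the right one.

Request:
apply_moves(series=[[0, 0, 0.05, 0, 0, 0], [0, 0, 0.08, 0, 0, 0], [-0.01, -0.07, 0.08, 0, 0, 0], [-0.02, -0.14, 0.08, 0, 0, 0], [-0.03, -0.21, 0.08, 0, 0, 0], [-0.04, -0.27, 0.08, 0, 0, 0], [-0.04, -0.291, 0.08, 0, 0, 0], [-0.04, -0.291, 0.08, 0, 0, 0], [-0.04, -0.291, 0.05, 0, 0, 0], [-0.04, -0.291, 0.025, 0, 0, 0], [-0.04, -0.291, 0.015, 0, 0, 0], [-0.04, -0.291, 0.007, 0, 0, 0], [-0.04, -0.291, 0, 0, 0, 0], [-0.04, -0.291, 0, 0, 0, 0], [-0.04, -0.291, 0, 0, 0, 0], [-0.04, -0.291, 0, 0, 0, 0], [-0.04, -0.291, 0, 0, 0, 0]])

```text
time: 8.7
eef_pos: [0.5455, -0.2536, 0.0863]
tcp_rot: [0.001, 1.0, -0.0, 0.001]
contact_force: [-0.3, 2.2, 4.7]
opening: 0.003
finger_force: 2.5
```

Run:
```python
from h import *
for i in range(4):
    ctrl.read_camera('wrist'); s=ctrl.get_state(); print(s['time'],s['eef_pos'].round(4),s['contact_force'].round(2))
shot('wrist','w3.png')
```

```text
8.75 [ 0.5455 -0.2536  0.0862] [-0.73  3.29  5.05]
8.8 [ 0.5455 -0.2536  0.0862] [-0.15  4.43  5.41]
8.85 [ 0.5455 -0.2536  0.0862] [-0.42  3.44  4.93]
8.9 [ 0.5455 -0.2536  0.0862] [-0.94  3.62  4.6 ]
```

View pics/w3.png

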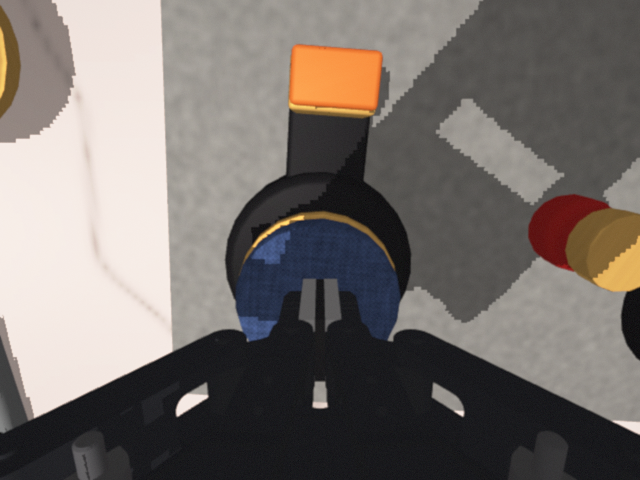

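The right pad is about 5 N at 8.8 mm, the medium one (against 2.7 N for the left at the same depth). The left stand is the softest, so I'm moving over its tag.

Request:
apply_moves(series=[[0, 0, 0.05, 0, 0, 0], [0, 0, 0.1, 0, 0, 0], [-0.005, 0.07, 0.1, 0, 0, 0], [-0.01, 0.14, 0.1, 0, 0, 0], [-0.015, 0.21, 0.1, 0, 0, 0], [-0.02, 0.28, 0.1, 0, 0, 0], [-0.025, 0.35, 0.1, 0, 0, 0], [-0.03, 0.42, 0.1, 0, 0, 0], [-0.035, 0.49, 0.1, 0, 0, 0], [-0.039, 0.56, 0.1, 0, 0, 0], [-0.039, 0.62, 0.1, 0, 0, 0], [-0.039, 0.656, 0.1, 0, 0, 0], [-0.039, 0.656, 0.1, 0, 0, 0], [-0.039, 0.656, 0.07, 0, 0, 0], [-0.039, 0.656, 0.05, 0, 0, 0], [-0.039, 0.656, 0.045, 0, 0, 0], [-0.039, 0.656, 0.045, 0, 0, 0]])

```text
time: 11.08
eef_pos: [0.514, 0.2706, 0.1214]
tcp_rot: [0.001, 1.0, -0.0, -0.0]
contact_force: [0.6, -1.2, -0.1]
opening: 0.003
finger_force: 0.0
```

Run:
```python
from h import *
s=ctrl.get_state(); print(s['time'],s['eef_pos'].round(4),s['contact_force'].round(2))
shot('wrist','w4.png')
```

```text
11.075 [0.514  0.2706 0.1214] [ 0.55 -1.23 -0.14]
```

View pics/w4.png

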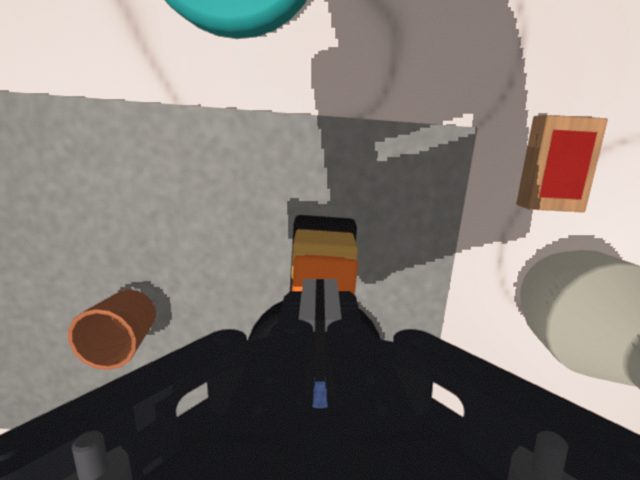

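The tag shows at columns 293–357, with its top's near edge at row 257, directly ahead of the fingers. Checking that edge's position.

Run:
```python
from h import *
for z in(.068,.07):print(to_plane('wrist',(325,257),z).round(4))
```

```text
[0.5071 0.2724 0.068 ]
[0.5065 0.2723 0.07  ]
```

Request:
apply_moves(series=[[0.003, 0.001, -0.02, 0, 0, 0], [0.003, 0.001, -0.035, 0, 0, 0], [0.003, 0.001, -0.045, 0, 0, 0], [0.003, 0.001, -0.052, 0, 0, 0], [0.003, 0.001, -0.058, 0, 0, 0], [0.003, 0.001, -0.063, 0, 0, 0], [0.003, 0.001, -0.063, 0, 0, 0], [0.003, 0.001, -0.063, 0, 0, 0]])

```text
time: 12.12
eef_pos: [0.5162, 0.2721, 0.0749]
tcp_rot: [0.0, 1.0, -0.001, -0.001]
contact_force: [-9.5, -3.7, 20.0]
opening: 0.002
finger_force: 9.9
```

The tool stopped at z = 0.0749 (fingertip at 0.056) under 20 N, so the tag is on its stop. Drawing clear.

Request:
apply_moves(series=[[0, 0, 0.03, 0, 0, 0], [0, 0, 0.08, 0, 0, 0], [0, 0, 0.14, 0, 0, 0], [-0.05, 0, 0.2, 0, 0, 0], [-0.1, 0, 0.25, 0, 0, 0], [-0.1, 0, 0.25, 0, 0, 0], [-0.1, 0, 0.25, 0, 0, 0]])

```text
time: 13.0
eef_pos: [0.4362, 0.272, 0.2706]
tcp_rot: [0.0, 1.0, 0.0, 0.0]
contact_force: [-0.3, -0.0, -1.4]
opening: -0.002
finger_force: 0.0
```

Run:
```python
from h import *
s=ctrl.get_state(); print(s['time'],s['eef_pos'].round(4),s['contact_force'].round(2))
a=shot('scene')[150:350,140:470]; cv2.imwrite('pics/s2.png',cv2.cvtColor(cv2.resize(a,(792,480)),cv2.COLOR_RGB2BGR))
```

```text
13.0 [0.4362 0.272  0.2706] [-0.28 -0.04 -1.41]
```

View pics/s2.png

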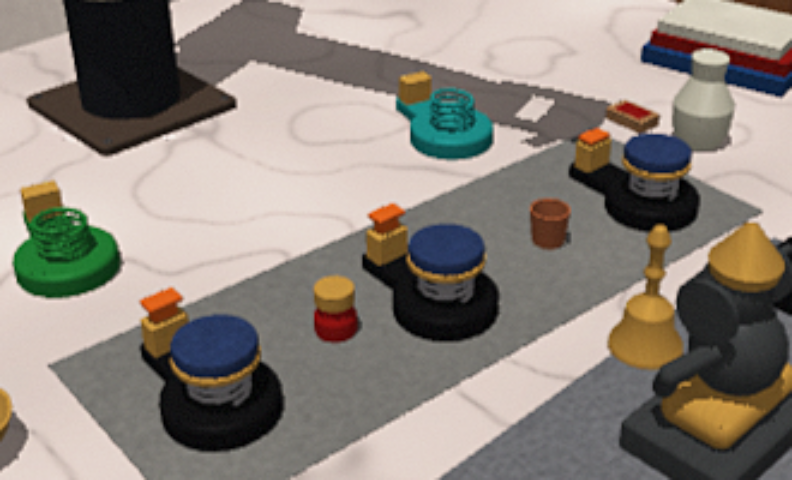

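The left tag at (593,136) sits low on its holder, while the middle (386,213) and right (162,300) tags are still up. Nothing else has moved.

```bash
python3 -c "
from plant import ctrl
print(ctrl.sign_off())"
```

```text
the job is handed in; nothing more can be done
None
```

Job handed in at about 13 s: I pressed all three pads from left to right, found the left stand softest, pushed its tag fully down and drew the hand clear; the other two tags are still up.

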